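# Stirrer shaft from the parts tub to the drying rack

### The arm

A 7-joint arm with a two-finger parallel gripper is mounted at the origin on the work surface. World frame = base frame: x ahead of the robot, y to its left, z up, the work surface at z = 0. Lengths are in m, angles in degrees, forces in N, time in s.
With the tool pointing down it reaches from about 0.4 to 0.75 m from the base axis. Payload 19.5 kg.
Tool frame: the origin (TCP) lies on the centre line of the jaws, within the pads' length; the fingertips stand r.finger_overhang ahead of it and the grasp point (between the pads) lies 5 mm behind it (r.finger_overhang is the distance from the TCP to the fingertips, in m); z points along the fingers, y is the line along which they close (so a half turn about z gives the same grasp; the last joint's range is limited). The gripper opens to 85 mm and grips with 20 to 120 N. Pads are 22 mm wide; open, the fingers measure 114 mm over their backs; the gripper's body (76 mm by 85 mm) begins 54 mm behind the grasp point. The pads swing forward as they close: fully open they stand 13 mm farther back than shut.
Start: joints at [-76.702, 40.479, -1.581, 85.061, 1.261, 54.483, -4.326], TCP at [0.155, 0.554, 0.208] pointing down, gripper open.
Joint ranges: [-155.06, 155.06], [-18.47, 123.98], [-90, 86.84], [0, 140.48], [-83.41, 263.41], [0, 116], [-161.91, 161.91]. Speed limits (degrees/s): [108.29, 108.29, 147.25, 147.25, 172.46, 172.46, 172.46].

### API

Orientations are given as [roll, pitch, yaw] about the fixed x, y, z axes, in that order (R = Rz(yaw) Ry(pitch) Rx(roll)).
In Python, from workcell import r gives the robot as it stands.
- The arm moves only by the tool carry_out, never from a script. Its argument "targets" is a list of rows, each an object of numbers: "tx", "ty", "tz": the shift along the tool's x, y, z in mm; "roll": the turn about the tool's z in rad; "claw": the opening in per cent of the stroke, from 0 (shut) to 100 (fully open). A call has 1 to 8 rows; each row shifts and turns the commanded pose from where the row before left it, along the tool's axes as they then stand; what a row does not reach is not made up. A row lasts 1/10 s, in which the tool goes at most 50 mm and 8.59 degrees, less where a joint would pass 70% of its speed; a pose out of reach is approached as far as the arm can. A call with a gripper value outside its range is refused whole. The fingers move at their own pace and stop on an object; "grip_force" is the grip in N (left out, the last holds). Time passes only in rows, so rows that do not move let the fingers close. It gives the time, the measured TCP pose, the force, the opening and the grip force at its end, in the units of the state.
- r.get_state(): the state, without advancing time (a new reading comes with each control period).
- r.read_camera(name): name is "scene" or "top" or "wrist"; returns a dict with "color" (400x640x3 uint8, blue, green, red), "mtx" (3x3 intrinsics, pixels), "R" (3x3) and "t" (3): a world point X has camera coordinates R X + t; the wrist camera has in their place "hand_eye" (4x4, takes a point from camera to tool coordinates, whose origin is the TCP and whose axes are the flange's). Camera axes: x right, y down, z forward; pixel columns grow to the right and rows downward; lengths in m; the calibration is good to about 2 mm. A picture is of the moment at which its call begins: read the wrist's pose just before it. There is no depth.
- r.job_done(): hands the job in; it is judged then, once.
The state is a dict: "clock": time; "joints": joint angles; "qd": joint speeds; "effort": joint torques, N m; "ee_pos": TCP position; "tcp_rot": TCP orientation; "wrist_force": force on the tool from outside, world axes, zero at the start; "wrist_torque": the same for the moment, N m; "opening": opening from 0.0 (shut) to 1.0 (fully open); "grasp_force": force on a finger pad.
Only numpy, scipy, OpenCV 4.12 (cv2) and the standard library are available. Lean on these libraries where they do the work, as an engineer would, in place of code of your own. Each camera call takes 0.05 s, during which the arm holds its last target. There are 200 camera calls.

### The job

Take the stirrer shaft (the one with the four-bladed paddle wheel) out of the tub of washed reactor parts and lower it into both Vs of the drying rack: paddle wheel and hub outside the two uprights, either way round. Set it down in the Vs rather than dropping it, then let go. Leave the other parts in the tub and the other things on the bench where they are.

Things in the scene. Friction and masses are not known exactly. Their poses are not given: they have to be found in the camera images.
- stirrer: wanted part, loose, 0.3 kg: bare steel stirrer shaft along its x, 190 mm long. Round bar 12 mm thick from x -70 to +71 mm; +x end: paddle wheel of four flat radial blades (24 mm long, 3 thick, 52 across tips); -x end: round hub 39 mm across, 25 long. Origin at mid-length on its underside, 19.4 mm below the axis. Balances near mid-length
- stirrer_mid (a point): point on the stirrer shaft's axis at mid-length; 24.4 mm above the table when it lies in the tub; the place to grip (12 mm round bar)
- stirrer_blades (a point): point on the shaft's axis in the middle of the paddle wheel, 83 mm from stirrer_mid
- tub: blue plastic parts tub, fixed to the bench, open at the top, 300 mm (its x) by 300 mm (its y), 45 mm high, floor and walls 5 mm thick, with a narrow outward rim. Origin: centre of the underside. Four long steel parts lie in it side by side, roughly along its x, axes 66 mm apart, in any order; two short fittings stand near its -x wall
- dip_tube: steel tube in the tub, 12 mm in diameter, 190 mm long along its x, with a hexagon nut (39 mm across flats, 22 mm long) at each end; no blades
- foam_disc: steel shaft in the tub, 12 mm in diameter, 190 mm long along its x, with a thin plain round disc 39 mm in diameter at the +x end and a hexagon nut at the -x end; no blades
- probe: thick steel probe in the tub, 25 mm in diameter, 160 mm long along its x, with two hexagon nuts and a thin tip at the +x end
- ferrule1: short steel fitting standing in the tub: spool 40 mm in diameter at both flanges, 36 mm high, origin at its foot
- ferrule2: short steel fitting standing in the tub: spool 40 mm in diameter at both flanges, 36 mm high, origin at its foot
- ferrule1_mid (a point): centre of that fitting, 18 mm above its foot
- ferrule2_mid (a point): centre of that fitting, 18 mm above its foot
- dip_tube_mid (a point): point on the dip tube's axis at mid-length
- foam_disc_mid (a point): point on the disc shaft's axis at mid-length
- probe_mid (a point): point on the probe's axis near mid-length
- rack: drying rack, fixed: dark steel drip tray 150 mm (its x) by 100 mm (its y), 12 mm high, floor 3 mm, with two bright uprights 8 mm thick at x -40 and +40 mm (72 mm free between them). Each ends in an upward-open V in line along x: vertex 52 mm and top 76 mm above the table, 41 mm wide at the top. Origin: centre of the underside
- rack_seat (a point): point midway between the two Vs where the axis of a 12 mm shaft lies when it rests in both Vs, 61 mm above the table; x runs along the resting shaft
- bottle: bystander: closed clear jar, 60 mm in diameter, 120 mm high, origin at its foot
- beaker: bystander: open glass beaker, 70 mm in diameter, 85 mm high, origin at its foot
- clamp: bystander: flat steel ring, 90 mm in diameter, 20 mm high, origin at its foot
Things that resemble listed ones, but are neither listed nor needed, are in the scene too. There is more than one size of the rack; the one meant has the size given above.

How it is judged:
By the outcome, as a careful person would: the job done as asked, in the order asked, and still so for the second after the job is handed in, with the robot touching nothing.
It also fails if it takes over 42 s, if anything falls off the work surface, if the arm or the gripper's body presses on something with over 40 N, if the wrist force passes 120 N, or if a joint passes its speed limit or range.

## Working session

There is one attempt and no reset: what is moved stays moved. The work goes in short steps, Python scripts to look and compute and a tool call to move; the robot and the scene stay as the last step left them, time stands still between calls to the robot, and variables do not carry over. Pictures are saved under pics/ and viewed, at most 10 in all, crops included, and the job is handed in when it is done.

Besides the shell and the picture viewer there is one more tool, called after "Emit:" by a JSON object that holds its "method" and its "body", one argument or row to a line. carry_out: Moves the arm, as the interface text tells. Its arguments: {"type":"object","properties":{"targets":{"type":"array"},"grip_force":{"type":"number"}},"required":["targets"]}

```bash
mkdir -p pics; python3 - <<'E'
from workcell import r
import cv2,numpy as np
for n in("top","scene"):
    c=r.read_camera(n);cv2.imwrite(f"pics/{n}0.png",c["color"]);np.savez(f"{n}0.npz",**c)
    print(n,c["mtx"].tolist(),np.round(c["R"],3).tolist(),c["t"])
s=r.get_state();print(s,r.finger_overhang)
E
```

```text
top [[515.3472838822942, 0.0, 312.378561050486], [0.0, 515.3472838822942, 203.18652915991933], [0.0, 0.0, 1.0]] [[0.004, -1.0, 0.015], [-0.983, -0.007, -0.186], [0.186, -0.014, -0.983]] [-0.01436107  0.57789153  1.18346232]
scene [[508.8884849072273, 0.0, 325.96588716736494], [0.0, 508.8884849072273, 193.00105108949558], [0.0, 0.0, 1.0]] [[0.855, 0.518, 0.004], [0.354, -0.579, -0.735], [-0.378, 0.63, -0.678]] [-0.47442981 -0.13989314  1.68194789]
{'clock': 0.1, 'joints': array([-76.70284998,  40.50964219,  -1.58096854,  85.08051919,
         1.25987366,  54.48310525,  -4.32597169]), 'qd': array([-0.04521938, -0.11100365, -0.02928561, -0.05415009, -0.03443563,
        0.08188915,  0.06947595]), 'effort': array([ 3.03860317e-03, -8.84299135e+01,  1.23683162e+00, -2.36453015e+01,
        1.69863179e-02,  5.07278193e-03, -2.24309463e-05]), 'ee_pos': array([0.15540362, 0.55333635, 0.20718657]), 'tcp_rot': array([-1.79944086e+02,  2.06373419e-03,  1.64312008e+02]), 'wrist_force': array([0.01761061, 1.13292295, 0.35099536]), 'wrist_torque': array([ 0.03323259, -0.03945165,  0.02917759]), 'grasp_force': 0.0, 'opening': 1.004039515880225} 0.014
```

View pics/top0.png

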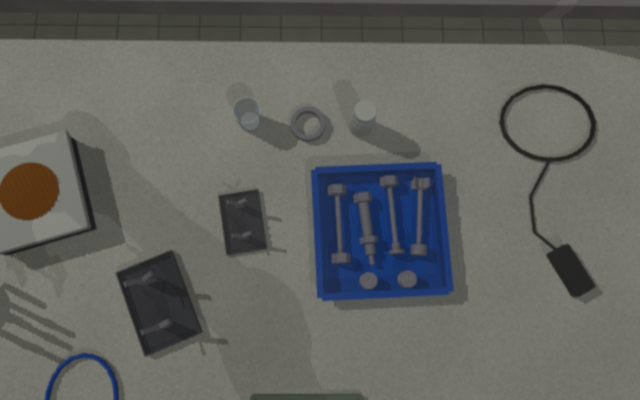

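View pics/scene0.png

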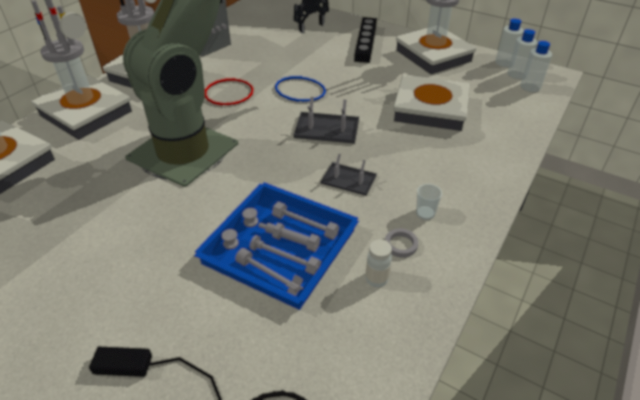

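The top view shows the tub centred near (382,230), the small rack near (243,222), which matches 150 mm, and the large rack near (160,303). The rightmost part, (420,183)–(419,250), looks bladed at its upper end, so I'll enlarge it and measure.

```bash
cat > h.py <<'E'
import numpy as np,cv2
def ray(c,uv,z):
    d=np.linalg.inv(c["mtx"])@[uv[0],uv[1],1.]; R=c["R"];o=-R.T@c["t"];d=R.T@d
    return o+d*(z-o[2])/d[2]
E
python3 - <<'E'
import numpy as np,cv2
from h import *
c=dict(np.load("top0.npz"));s=dict(np.load("scene0.npz"))
a=cv2.resize(c["color"][155:305,305:460],None,fx=2.5,fy=2.5,interpolation=3)
b=cv2.resize(s["color"][180:305,195:360],None,fx=2.4,fy=2.4,interpolation=3)
k=cv2.resize(c["color"][180:265,210:275],None,fx=4,fy=4,interpolation=3)
H=420;out=np.zeros((600,800,3),np.uint8)
def put(i,y,x):
    h,w=i.shape[:2];h=min(h,600-y);w=min(w,800-x);out[y:y+h,x:x+w]=i[:h,:w]
put(a,0,0);put(b,0,400);put(k,305,400)
cv2.imwrite("pics/crop.png",out)
for n,uv,z in [("up",(419,184),.0244),("low",(419,250),.0244),("l_up",(338,189),.0244),("l_low",(340,258),.0244),
 ("tubTL",(313,170),.045),("tubTR",(438,164),.045),("tubBL",(321,298),.045),("tubBR",(452,290),.045),
 ("rTL",(219,194),.012),("rTR",(258,190),.012),("rBL",(229,255),.012),("rBR",(267,248),.012)]: print(n,ray(c,uv,z).round(4))
E
```

```text
up [ 0.6339 -0.2766  0.0244]
low [ 0.4697 -0.2709  0.0244]
l_up [ 0.6198 -0.075   0.0244]
l_low [ 0.4494 -0.0789  0.0244]
tubTL [ 0.6624 -0.0126  0.045 ]
tubTR [ 0.6801 -0.3207  0.045 ]
tubBL [ 0.3541 -0.0325  0.045 ]
tubBR [ 0.3739 -0.3411  0.045 ]
rTL [0.6076 0.2204 0.012 ]
rTR [0.6185 0.1238 0.012 ]
rBL [0.4563 0.1904 0.012 ]
rBR [0.4738 0.0985 0.012 ]
```

View pics/crop.png

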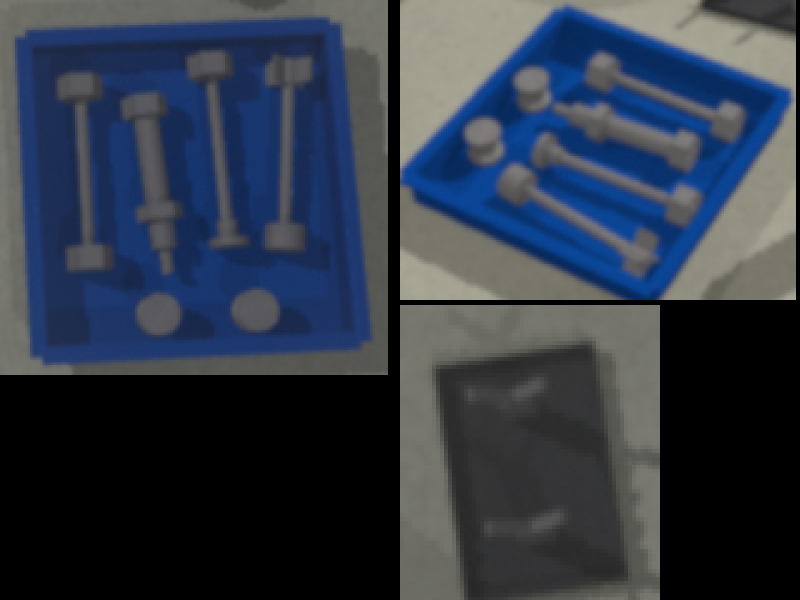

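The crop settles it: the rightmost part has a cross-shaped paddle at the far (+x) end and a round hub near the robot. My estimate for stirrer_mid is about (0.552, −0.274), and the 164 mm wheel-to-hub distance matches the expected 166 mm. The small rack measures 150×97 mm. I'll head for the tub.

Emit:
{"method": "carry_out", "body": {
  "targets": [
    {"tx": -37, "ty": -21, "claw": 45},
    {"tx": -37, "ty": -21, "claw": 45},
    {"tx": -37, "ty": -21, "claw": 45},
    {"tx": -37, "ty": -21, "claw": 45},
    {"tx": -37, "ty": -21, "claw": 45},
    {"tx": -37, "ty": -21, "claw": 45},
    {"tx": -37, "ty": -21, "claw": 45},
    {"tx": -37, "ty": -21, "claw": 45}
  ]
}}

```text
invalid input
```

Emit:
{"method": "carry_out", "body": {
  "targets": [
    {"tx": -37, "ty": -21, "tz": 0, "roll": 0, "claw": 45},
    {"tx": -37, "ty": -21, "tz": 0, "roll": 0, "claw": 45},
    {"tx": -37, "ty": -21, "tz": 0, "roll": 0, "claw": 45},
    {"tx": -37, "ty": -21, "tz": 0, "roll": 0, "claw": 45},
    {"tx": -37, "ty": -21, "tz": 0, "roll": 0, "claw": 45},
    {"tx": -37, "ty": -21, "tz": 0, "roll": 0, "claw": 45},
    {"tx": -37, "ty": -21, "tz": 0, "roll": 0, "claw": 45},
    {"tx": -37, "ty": -21, "tz": 0, "roll": 0, "claw": 45}
  ],
  "grip_force": 40
}}

```text
clock: 0.9
ee_pos: [0.3959, 0.3103, 0.2075]
tcp_rot: [-180.0, -0.0, 164.3]
wrist_force: [1.0, 0.7, 0.3]
opening: 0.452
grasp_force: 0.0
```

Emit:
{"method": "carry_out", "body": {
  "targets": [
    {"tx": -19, "ty": -33, "tz": 0, "roll": 0, "claw": 45},
    {"tx": -19, "ty": -33, "tz": 0, "roll": 0, "claw": 45},
    {"tx": -19, "ty": -33, "tz": 0, "roll": 0, "claw": 45},
    {"tx": -19, "ty": -33, "tz": 0, "roll": 0, "claw": 45},
    {"tx": -19, "ty": -33, "tz": 0, "roll": 0, "claw": 45},
    {"tx": -19, "ty": -33, "tz": 0, "roll": 0, "claw": 45},
    {"tx": -19, "ty": -33, "tz": 0, "roll": 0, "claw": 45},
    {"tx": -19, "ty": -33, "tz": 0, "roll": 0, "claw": 45}
  ]
}}

```text
clock: 1.7
ee_pos: [0.47, 0.0149, 0.2075]
tcp_rot: [-180.0, -0.0, 164.3]
wrist_force: [0.3, 0.8, 0.4]
opening: 0.45
grasp_force: 0.0
```

Emit:
{"method": "carry_out", "body": {
  "targets": [
    {"tx": -19, "ty": -33, "tz": 0, "roll": 0, "claw": 45},
    {"tx": -19, "ty": -33, "tz": 0, "roll": 0, "claw": 45},
    {"tx": -19, "ty": -33, "tz": 0, "roll": 0, "claw": 45},
    {"tx": -19, "ty": -33, "tz": 0, "roll": 0, "claw": 45},
    {"tx": -19, "ty": -33, "tz": 0, "roll": 0, "claw": 45},
    {"tx": -19, "ty": -33, "tz": 0, "roll": -0.08, "claw": 45},
    {"tx": -19, "ty": -33, "tz": 0, "roll": -0.08, "claw": 45},
    {"tx": 0, "ty": 0, "tz": 0, "roll": -0.08, "claw": 45}
  ]
}}

```text
clock: 2.5
ee_pos: [0.5381, -0.2459, 0.2067]
tcp_rot: [-179.9, -0.1, 177.9]
wrist_force: [-0.8, 1.0, 0.2]
opening: 0.448
grasp_force: 0.0
```

Emit:
{"method": "carry_out", "body": {
  "targets": [
    {"tx": 0, "ty": 0, "tz": 0, "roll": 0, "claw": 45},
    {"tx": 0, "ty": 0, "tz": 0, "roll": 0, "claw": 45}
  ]
}}

```text
clock: 2.7
ee_pos: [0.5384, -0.2403, 0.2075]
tcp_rot: [180.0, -0.0, 178.0]
wrist_force: [0.1, 0.1, -0.2]
opening: 0.451
grasp_force: 0.0
```

```bash
python3 - <<'E'
from workcell import r
import cv2,numpy as np
s=r.get_state();c=r.read_camera("wrist")
np.savez("w1.npz",p=s["ee_pos"],rot=s["tcp_rot"],**c);cv2.imwrite("pics/w1.png",c["color"])
print(s["ee_pos"],s["tcp_rot"],s["joints"],c["hand_eye"].round(3).tolist())
E
```

```text
[ 0.53837998 -0.24026706  0.20750627] [ 1.79970997e+02 -2.06891952e-02  1.77964495e+02] [ 27.84292261  42.17623923 -14.16171824  81.56210189  11.18350199
  57.66641624  99.17488784] [[-0.001, -0.949, -0.315, 0.081], [1.0, -0.001, 0.001, -0.0], [-0.001, -0.315, 0.949, -0.168], [0.0, 0.0, 0.0, 1.0]]
```

View pics/w1.png

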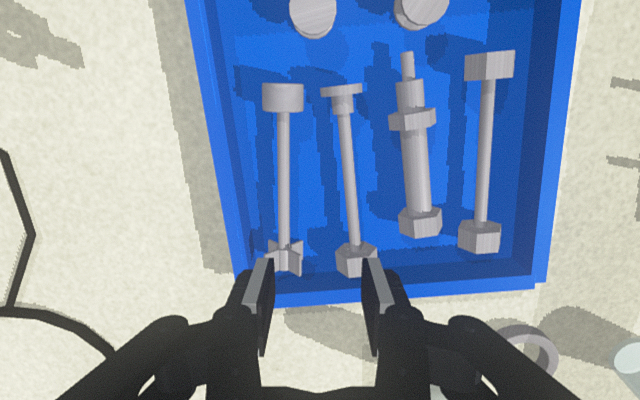

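The wrist view confirms the stirrer is the leftmost part. Its bar runs from (283.5,112) to (284.5,238), with the round hub at the top and the cross blades at (285,257). I'll cast rays for the bar axis using a gray mask.

```bash
cat >> h.py <<'E'
from scipy.spatial.transform import Rotation as Ro
def wcam(f):
    d=dict(np.load(f));T=np.eye(4);T[:3,:3]=Ro.from_euler("xyz",d["rot"],degrees=True).as_matrix();T[:3,3]=d["p"]
    C=np.linalg.inv(T@d["hand_eye"]);return dict(mtx=d["mtx"],R=C[:3,:3],t=C[:3,3],color=d["color"])
E
python3 - <<'E'
from h import *
c=wcam("w1.npz");im=c["color"]
hsv=cv2.cvtColor(im,cv2.COLOR_BGR2HSV)
P=[]
for v in range(122,232,6):
    row=hsv[v,265:305];u=np.where((row[:,1]<80)&(row[:,2]>90))[0]+265
    if len(u): P.append((ray(c,(u.mean(),v),.0244)[:2],u.mean(),len(u)))
X=np.array([p[0] for p in P]);print(np.round([[*p[0],p[1],p[2]] for p in P],4)[::4])
k=np.polyfit(X[:,0],X[:,1],1);print("yaw",np.degrees(np.arctan(k[0])))
a=ray(c,(283,84),.044);b=ray(c,(283,108),.0244)
print("hub outer/top edge,inner",a,b)
h=ray(c,(283.5,111),.0244);e=ray(c,(284,240),.03);print("bar ends",h,e)
s=dict(np.load("top0.npz"))
xm=.552
print("mid y at .552",np.polyval(k,xm))
E
```

```text
[[ 4.913e-01 -2.720e-01  2.825e+02  1.200e+01]
 [ 5.143e-01 -2.730e-01  2.830e+02  1.100e+01]
 [ 5.383e-01 -2.747e-01  2.830e+02  1.100e+01]
 [ 5.633e-01 -2.763e-01  2.830e+02  1.100e+01]
 [ 5.895e-01 -2.781e-01  2.830e+02  1.100e+01]]
yaw -3.3774442325756655
hub outer/top edge,inner [ 0.45684482 -0.26742368  0.044     ] [ 0.47832517 -0.27063492  0.0244    ]
bar ends [ 0.4810972 -0.2703451  0.0244   ] [ 0.61202522 -0.27803966  0.03      ]
mid y at .552 -0.2755393946282687
```

Emit:
{"method": "carry_out", "body": {
  "targets": [
    {"tx": -8, "ty": -18, "tz": 0, "roll": 0.012, "claw": 35},
    {"tx": -7, "ty": -17, "tz": 0, "roll": 0.012, "claw": 35},
    {"tx": 0, "ty": 0, "tz": 35, "roll": 0, "claw": 35},
    {"tx": 0, "ty": 0, "tz": 35, "roll": 0, "claw": 35},
    {"tx": 0, "ty": 0, "tz": 30, "roll": 0, "claw": 35},
    {"tx": 0, "ty": 0, "tz": 20, "roll": 0, "claw": 35},
    {"tx": 0, "ty": 0, "tz": 0, "roll": 0, "claw": 35},
    {"tx": 0, "ty": 0, "tz": 0, "roll": 0, "claw": 35}
  ]
}}

```text
clock: 3.55
ee_pos: [0.5524, -0.2761, 0.0885]
tcp_rot: [-180.0, 0.0, 176.7]
wrist_force: [0.3, 0.4, 1.5]
opening: 0.343
grasp_force: 0.0
```

```bash
python3 - <<'E'
from workcell import r
import cv2,numpy as np
s=r.get_state();c=r.read_camera("wrist")
np.savez("w2.npz",p=s["ee_pos"],rot=s["tcp_rot"],**c);cv2.imwrite("pics/w2.png",c["color"])
print(s["ee_pos"],s["tcp_rot"])
from h import *
c=wcam("w2.npz");hsv=cv2.cvtColor(c["color"],cv2.COLOR_BGR2HSV)
P=[]
for v in range(60,240,15):
    row=hsv[v,280:360];u=np.where((row[:,1]<80)&(row[:,2]>90))[0]+280
    if len(u): print(v,u.min(),u.max(),ray(c,(u.mean(),v),.0244).round(4))
E
```

```text
[ 0.55244721 -0.27614446  0.08850964] [-1.79981242e+02  2.48188512e-02  1.76675829e+02]
60 287 351 [ 0.4585 -0.2697  0.0244]
75 287 350 [ 0.467  -0.2705  0.0244]
90 288 350 [ 0.4757 -0.2707  0.0244]
105 310 328 [ 0.4846 -0.2712  0.0244]
120 310 328 [ 0.4938 -0.2718  0.0244]
135 310 328 [ 0.5032 -0.2723  0.0244]
150 310 327 [ 0.5128 -0.2732  0.0244]
165 310 327 [ 0.5227 -0.2738  0.0244]
180 310 327 [ 0.5329 -0.2743  0.0244]
195 311 327 [ 0.5433 -0.2746  0.0244]
210 311 327 [ 0.5541 -0.2752  0.0244]
225 311 327 [ 0.5651 -0.2759  0.0244]
```

View pics/w2.png

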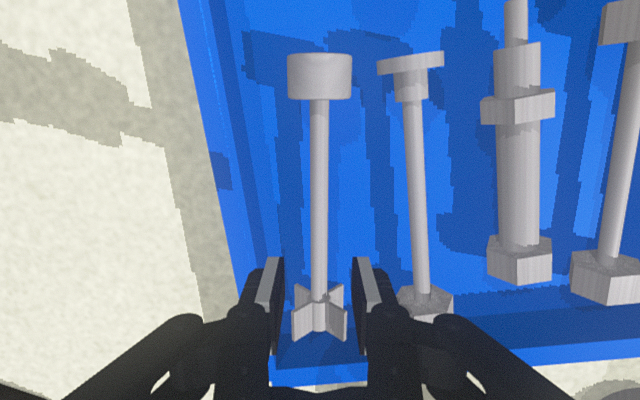

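The bar is centred between the fingers at u≈319, with the blades ahead and the neighbouring part well outside. I'll descend 63 mm and grip.

Emit:
{"method": "carry_out", "body": {
  "targets": [
    {"tx": 0, "ty": 0, "tz": 20, "roll": 0, "claw": 35},
    {"tx": 0, "ty": 0, "tz": 20, "roll": 0, "claw": 35},
    {"tx": 0, "ty": 0, "tz": 15, "roll": 0, "claw": 35},
    {"tx": 0, "ty": 0, "tz": 8, "roll": 0, "claw": 35},
    {"tx": 0, "ty": 0, "tz": 0, "roll": 0, "claw": 35},
    {"tx": 0, "ty": 0, "tz": 0, "roll": 0, "claw": 5},
    {"tx": 0, "ty": 0, "tz": 0, "roll": 0, "claw": 5},
    {"tx": 0, "ty": 0, "tz": 0, "roll": 0, "claw": 0}
  ],
  "grip_force": 60
}}

```text
clock: 4.4
ee_pos: [0.5524, -0.2767, 0.0253]
tcp_rot: [-180.0, 0.0, 176.7]
wrist_force: [0.5, 0.6, -0.2]
opening: -0.001
grasp_force: 0.0
```

Emit:
{"method": "carry_out", "body": {
  "targets": [
    {"tx": 0, "ty": 0, "tz": 0, "roll": 0, "claw": 0},
    {"tx": 0, "ty": 0, "tz": 0, "roll": 0, "claw": 0},
    {"tx": 0, "ty": 0, "tz": 0, "roll": 0, "claw": 0}
  ]
}}

```text
clock: 4.7
ee_pos: [0.5521, -0.2766, 0.0247]
tcp_rot: [-180.0, 0.0, 176.7]
wrist_force: [0.7, -0.3, 0.1]
opening: 0.001
grasp_force: 0.0
```

The gripper closed fully on nothing, so I'll look before doing anything else.

```bash
python3 - <<'E'
from workcell import r
import cv2,numpy as np
s=r.get_state();c=r.read_camera("wrist")
cv2.imwrite("pics/w3.png",c["color"]);t=r.read_camera("top")["color"][155:305,305:460];q=r.read_camera("scene")["color"][160:305,180:360]
np.savez("w3.npz",p=s["ee_pos"],rot=s["tcp_rot"],**c)
o=np.zeros((600,800,3),np.uint8);o[:350,:560]=cv2.resize(c["color"],(560,350));o[350:,:258]=cv2.resize(t,(258,250));o[350:,260:570]=cv2.resize(q,(310,250));cv2.imwrite("pics/m3.png",o)
print(s["ee_pos"],s["opening"])
E
```

```text
[ 0.55206558 -0.27657821  0.02470368] 0.0006753768498807027
```

View pics/m3.png

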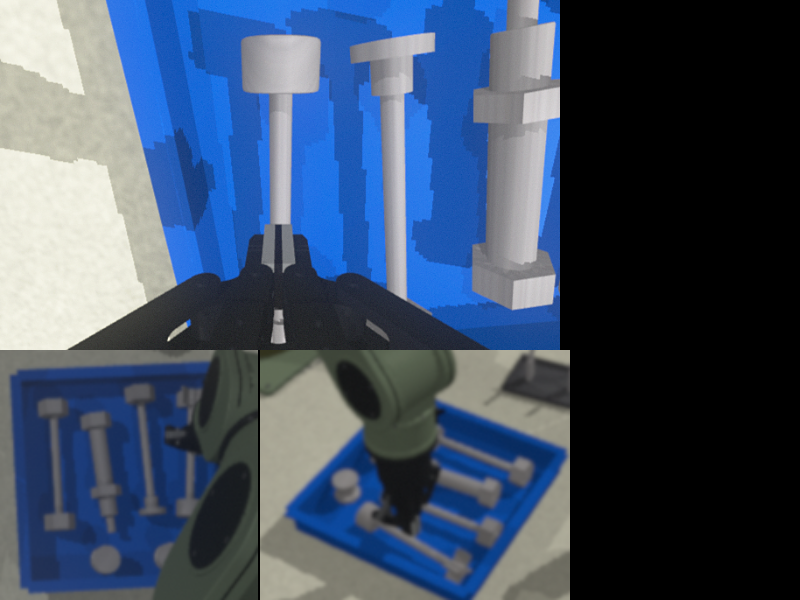

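The bar passes under the shut fingers at u≈320, row ≥257, so the pads closed above the bar. I'll check the heights: triangulate the bar, and project where the fingertips should appear.

```bash
python3 - <<'E'
from h import *
for f in("w1.npz","w2.npz","w3.npz"):
    d=dict(np.load(f));c=wcam(f);print(f,d["p"].round(4),d["mtx"][0,0])
    Hinv=np.linalg.inv(d["hand_eye"])
    for z in(-.02,0,.014):
        p=d["mtx"]@(Hinv@[0,0,z,1])[:3];print(z,(p/p[2])[:2].round(1),p[2].round(3))
    hsv=cv2.cvtColor(c["color"],cv2.COLOR_BGR2HSV);m=((hsv[...,1]<80)&(hsv[...,2]>90))
    for v in (70,80,125,150,180,210,240):
        n=m[v]; l=cv2.connectedComponents(n[None].astype(np.uint8))[1][0] if 0 else None
        u=np.where(n[260:380])[0]+260
        if len(u):
            # camera-frame depth of the seen row from pixel width
            print(" v",v,"u",u.min(),u.max(),"n",len(u))
E
```

```text
w1.npz [ 0.5384 -0.2403  0.2075] 359.00142453897433
-0.02 [317.6 267.6] 0.166
0 [317.6 248.7] 0.185
0.014 [317.6 237.7] 0.198
 v 125 u 277 350 n 25
 v 150 u 278 352 n 23
 v 180 u 278 354 n 22
 v 210 u 278 357 n 22
 v 240 u 268 360 n 29
w2.npz [ 0.5524 -0.2761  0.0885] 359.00142453897433
-0.02 [317.6 267.6] 0.166
0 [317.6 248.7] 0.185
0.014 [317.6 237.7] 0.198
 v 70 u 287 379 n 68
 v 80 u 288 350 n 63
 v 125 u 310 328 n 19
 v 150 u 310 327 n 18
 v 180 u 310 327 n 18
 v 210 u 311 327 n 17
 v 240 u 311 326 n 16
w3.npz [ 0.5521 -0.2766  0.0247] 359.00142453897433
-0.02 [317.6 267.6] 0.166
0 [317.6 248.7] 0.185
0.014 [317.6 237.7] 0.198
 v 70 u 276 365 n 90
 v 80 u 277 364 n 88
 v 125 u 308 333 n 26
 v 150 u 308 332 n 25
 v 180 u 308 332 n 25
 v 210 u 309 331 n 23
 v 240 u 309 331 n 23
```

```bash
python3 - <<'E'
import cv2
a=cv2.imread("pics/w3.png")[230:400,200:440];b=cv2.imread("pics/w2.png")[230:400,200:440]
import numpy as np
cv2.imwrite("pics/c3.png",cv2.resize(np.hstack([a,b])[:, :],(800,283),interpolation=cv2.INTER_CUBIC))
E
```

```text
(no output)
```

View pics/c3.png

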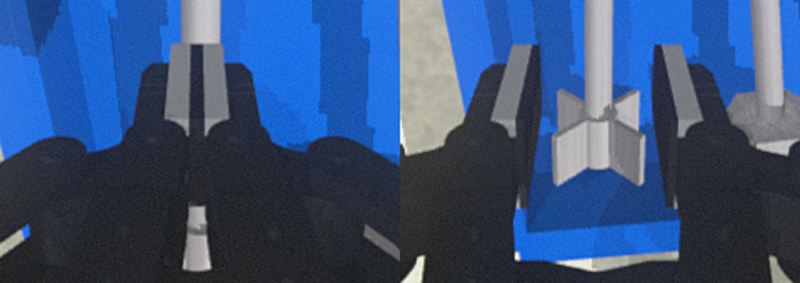

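In both crops the fingertip edge sits at row 257. The finger gap scale (29 mm = 69 px, so depth 151 mm) also puts the true tips about 32 mm behind the reported TCP, not 14 mm ahead. The tips are therefore around z 0.055 and above the bar. I'll reopen and descend gradually, watching the force.

Emit:
{"method": "carry_out", "body": {
  "targets": [
    {"tx": 0, "ty": 0, "tz": 0, "roll": 0, "claw": 35},
    {"tx": 0, "ty": 0, "tz": 0, "roll": 0, "claw": 35},
    {"tx": 0, "ty": 0, "tz": 0, "roll": 0, "claw": 35},
    {"tx": 0, "ty": 0, "tz": 4, "roll": 0, "claw": 35},
    {"tx": 0, "ty": 0, "tz": 4, "roll": 0, "claw": 35},
    {"tx": 0, "ty": 0, "tz": 0, "roll": 0, "claw": 35}
  ]
}}

```text
clock: 5.45
ee_pos: [0.5517, -0.2764, 0.0159]
tcp_rot: [180.0, -0.1, 176.7]
wrist_force: [-0.3, -0.8, 0.5]
opening: 0.353
grasp_force: 0.0
```

Emit:
{"method": "carry_out", "body": {
  "targets": [
    {"tx": 0, "ty": 0, "tz": 4, "roll": 0, "claw": 35},
    {"tx": 0, "ty": 0, "tz": 4, "roll": 0, "claw": 35},
    {"tx": 0, "ty": 0, "tz": 0, "roll": 0, "claw": 35}
  ]
}}

```text
clock: 5.75
ee_pos: [0.5518, -0.2764, 0.008]
tcp_rot: [180.0, -0.0, 176.7]
wrist_force: [-0.3, 0.2, 1.0]
opening: 0.346
grasp_force: 0.0
```

No contact, although the claimed tips would already be inside the tub floor. That confirms the offset, so I'll continue down.

Emit:
{"method": "carry_out", "body": {
  "targets": [
    {"tx": 0, "ty": 0, "tz": 5, "roll": 0, "claw": 35},
    {"tx": 0, "ty": 0, "tz": 5, "roll": 0, "claw": 35},
    {"tx": 0, "ty": 0, "tz": 4, "roll": 0, "claw": 35},
    {"tx": 0, "ty": 0, "tz": 0, "roll": 0, "claw": 35}
  ]
}}

```text
clock: 6.15
ee_pos: [0.5517, -0.2764, -0.006]
tcp_rot: [180.0, -0.1, 176.7]
wrist_force: [-1.4, -0.0, -0.6]
opening: 0.352
grasp_force: 0.0
```

```bash
python3 - <<'E'
from workcell import r
import cv2,numpy as np
s=r.get_state();c=r.read_camera("wrist")
np.savez("w4.npz",p=s["ee_pos"],rot=s["tcp_rot"],**c)
cv2.imwrite("pics/w4.png",c["color"][180:400,160:480])
print(s["ee_pos"],s["wrist_force"])
E
```

```text
[ 0.55173813 -0.27644456 -0.00604919] [-1.35017451 -0.0221963  -0.64665115]
```

View pics/w4.png

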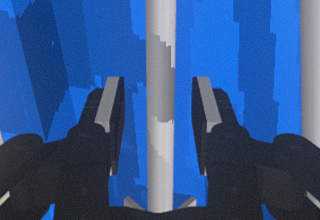

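The bar is centred between the pads at u≈160 in the crop, with the pads at 120 and 203. I'll go 14 mm further and close.

Emit:
{"method": "carry_out", "body": {
  "targets": [
    {"tx": 0, "ty": 0, "tz": 4, "roll": 0, "claw": 35},
    {"tx": 0, "ty": 0, "tz": 4, "roll": 0, "claw": 35},
    {"tx": 0, "ty": 0, "tz": 3, "roll": 0, "claw": 35},
    {"tx": 0, "ty": 0, "tz": 0, "roll": 0, "claw": 35}
  ]
}}

```text
clock: 6.6
ee_pos: [0.5518, -0.2765, -0.0169]
tcp_rot: [180.0, -0.0, 176.7]
wrist_force: [-0.9, -0.3, 0.2]
opening: 0.35
grasp_force: 0.0
```

Emit:
{"method": "carry_out", "body": {
  "targets": [
    {"tx": 0, "ty": 0, "tz": 3, "roll": 0, "claw": 35},
    {"tx": 0, "ty": 0, "tz": 0, "roll": 0, "claw": 35},
    {"tx": 0, "ty": 0, "tz": 0, "roll": 0, "claw": 0},
    {"tx": 0, "ty": 0, "tz": 0, "roll": 0, "claw": 0},
    {"tx": 0, "ty": 0, "tz": 0, "roll": 0, "claw": 0},
    {"tx": 0, "ty": 0, "tz": 0, "roll": 0, "claw": 0},
    {"tx": 0, "ty": 0, "tz": 0, "roll": 0, "claw": 0}
  ],
  "grip_force": 60
}}

```text
clock: 7.3
ee_pos: [0.5531, -0.2768, -0.0182]
tcp_rot: [-180.0, 0.1, 176.7]
wrist_force: [0.5, 1.7, 18.3]
opening: 0.116
grasp_force: 61.6
```

Gripped. The 18 N upward suggests the tips touched the floor as they swung forward. I'll lift a little and check.

Emit:
{"method": "carry_out", "body": {
  "targets": [
    {"tx": 0, "ty": 0, "tz": -3, "roll": 0, "claw": 0},
    {"tx": 0, "ty": 0, "tz": -5, "roll": 0, "claw": 0},
    {"tx": 0, "ty": 0, "tz": -8, "roll": 0, "claw": 0},
    {"tx": 0, "ty": 0, "tz": 0, "roll": 0, "claw": 0}
  ],
  "grip_force": 80
}}

```text
clock: 7.7
ee_pos: [0.5524, -0.2768, -0.0023]
tcp_rot: [-180.0, 0.1, 176.7]
wrist_force: [0.0, -0.2, -4.3]
opening: 0.111
grasp_force: 77.9
```

Emit:
{"method": "carry_out", "body": {
  "targets": [
    {"tx": 0, "ty": 0, "tz": -15, "roll": 0, "claw": 0},
    {"tx": 0, "ty": 0, "tz": -25, "roll": 0, "claw": 0},
    {"tx": 0, "ty": 0, "tz": -30, "roll": 0, "claw": 0},
    {"tx": 0, "ty": 0, "tz": -30, "roll": 0, "claw": 0},
    {"tx": 0, "ty": 0, "tz": -30, "roll": 0, "claw": 0},
    {"tx": 0, "ty": 0, "tz": -20, "roll": 0, "claw": 0},
    {"tx": 0, "ty": 0, "tz": 0, "roll": 0, "claw": 0}
  ]
}}

```text
clock: 8.4
ee_pos: [0.553, -0.2769, 0.1498]
tcp_rot: [-179.9, 0.2, 176.7]
wrist_force: [-0.2, 0.7, -4.7]
opening: 0.113
grasp_force: 78.2
```

```bash
python3 - <<'E'
from workcell import r
import cv2,numpy as np
from h import *
s=r.get_state();c=r.read_camera("wrist")
np.savez("w5.npz",p=s["ee_pos"],rot=s["tcp_rot"],**c)
cv2.imwrite("pics/w5.png",c["color"])
print(s["ee_pos"],s["wrist_force"],s["opening"])
hsv=cv2.cvtColor(c["color"],cv2.COLOR_BGR2HSV)
for v in range(0,270,15):
    row=hsv[v,260:380];u=np.where((row[:,1]<80)&(row[:,2]>90))[0]+260
    if len(u): print(v,u.min(),u.max(),len(u))
# rack from top image: bright V uprights & tray min-area rectangle
t=dict(np.load("top0.npz"));g=cv2.cvtColor(t["color"],cv2.COLOR_BGR2GRAY);print(g[225,215:275].tolist())
m=np.zeros_like(g);m[180:265,210:275]=(g[180:265,210:275]<80)*255
cs=max(cv2.findContours(m,0,1)[0],key=cv2.contourArea);q=cv2.approxPolyDP(cs,5,True)[:,0]
print(q.tolist(),[ray(t,p,.012).round(4).tolist() for p in q.astype(float)])
E
```

```text
[ 0.55302606 -0.27694708  0.14982233] [-0.17515425  0.74758153 -4.67589467] 0.11276037171263013
0 341 369 29
30 260 379 120
45 260 379 120
60 260 379 120
75 260 379 120
90 260 377 118
105 261 376 116
120 301 335 35
135 301 335 35
150 301 335 35
165 302 334 33
180 302 334 33
195 302 334 33
210 302 334 33
225 302 333 32
240 303 333 31
255 303 333 31
[113, 113, 114, 114, 115, 115, 106, 77, 51, 44, 43, 44, 47, 51, 53, 52, 52, 53, 52, 51, 51, 50, 50, 49, 49, 49, 49, 48, 49, 49, 51, 53, 53, 53, 53, 52, 53, 53, 53, 53, 53, 53, 54, 53, 53, 53, 53, 53, 62, 81, 86, 88, 97, 112, 114, 116, 117, 118, 119, 120]
[[257, 189], [219, 195], [228, 255], [267, 248]] [[0.621, 0.1263, 0.012], [0.6051, 0.2203, 0.012], [0.4563, 0.1929, 0.012], [0.4738, 0.0985, 0.012]]
```

The shaft is held level, with its axis about 42 mm behind the reported TCP (widths of 34 px near the hub and 31 px at row 255, and the hub edge agrees). The rack is at (0.539, 0.1595), yaw 10.5°. I'll travel over with the shaft raised.

Emit:
{"method": "carry_out", "body": {
  "targets": [
    {"tx": 2, "ty": 20, "tz": 0, "roll": 0, "claw": 0},
    {"tx": 3, "ty": 35, "tz": 0, "roll": 0, "claw": 0},
    {"tx": 3, "ty": 35, "tz": 0, "roll": 0, "claw": 0},
    {"tx": 3, "ty": 35, "tz": 0, "roll": 0, "claw": 0},
    {"tx": 3, "ty": 35, "tz": 0, "roll": 0, "claw": 0},
    {"tx": 3, "ty": 35, "tz": 0, "roll": 0, "claw": 0},
    {"tx": 3, "ty": 35, "tz": 0, "roll": 0, "claw": 0},
    {"tx": 3, "ty": 35, "tz": 0, "roll": 0, "claw": 0}
  ]
}}

```text
clock: 9.25
ee_pos: [0.5436, -0.0093, 0.1456]
tcp_rot: [-180.0, -0.1, 176.7]
wrist_force: [0.5, -0.1, -4.0]
opening: 0.109
grasp_force: 78.3
```

Emit:
{"method": "carry_out", "body": {
  "targets": [
    {"tx": 4, "ty": 35, "tz": 0, "roll": 0, "claw": 0},
    {"tx": 4, "ty": 35, "tz": 0, "roll": 0, "claw": 0},
    {"tx": 4, "ty": 35, "tz": 0, "roll": 0, "claw": 0},
    {"tx": 4, "ty": 30, "tz": 0, "roll": 0, "claw": 0},
    {"tx": 0, "ty": 35, "tz": 0, "roll": -0.08, "claw": 0},
    {"tx": 0, "ty": 0, "tz": 0, "roll": -0.08, "claw": 0},
    {"tx": 0, "ty": 0, "tz": 0, "roll": -0.08, "claw": 0},
    {"tx": 0, "ty": 0, "tz": 0, "roll": 0, "claw": 0}
  ]
}}

```text
clock: 10.05
ee_pos: [0.5377, 0.1598, 0.1455]
tcp_rot: [-180.0, -0.1, -169.5]
wrist_force: [-0.3, -0.2, -2.8]
opening: 0.11
grasp_force: 78.5
```

```bash
python3 - <<'E'
from workcell import r
import cv2,numpy as np
from h import *
s=r.get_state();c=r.read_camera("wrist")
np.savez("w6.npz",p=s["ee_pos"],rot=s["tcp_rot"],**c)
cv2.imwrite("pics/w6.png",c["color"])
print(s["ee_pos"],s["tcp_rot"],s["wrist_force"],s["opening"])
t=dict(np.load("top0.npz"));im=t["color"]
for uv in((236,201),(241,235)): print(ray(t,uv,.065).round(4))
E
```

```text
[0.53768181 0.15976515 0.14554702] [-1.79983567e+02 -1.06867277e-01 -1.69463032e+02] [-0.2594189  -0.22938069 -2.82086782] 0.10969278733077534
[0.58   0.1704 0.065 ]
[0.4988 0.1562 0.065 ]
```

View pics/w6.png

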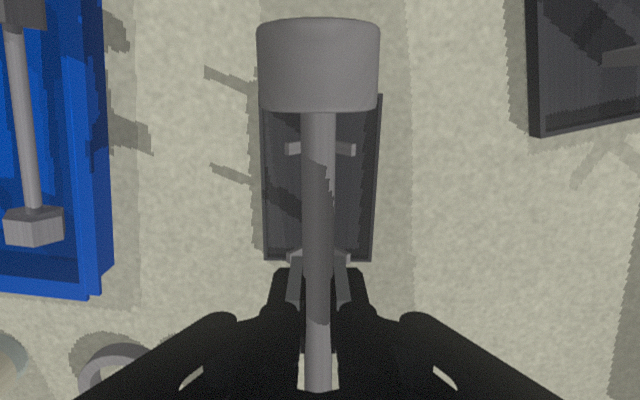

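The wrist view shows the rack directly beneath the shaft: the near V's top ends are at (286,149) and (355,148), the tray's far corners at (265,260) and (371,260), and the shaft at u≈318. I'll compute the lateral error.

```bash
python3 - <<'E'
from h import *
c=wcam("w6.npz");d=np.load("w6.npz")
Rt=Ro.from_euler("xyz",d["rot"],degrees=True).as_matrix()
T=lambda uv,z:(Rt.T@(ray(c,uv,z)-d["p"])).round(4)
print("V ends",T((285.5,149),.076),T((355.5,148.5),.076))
print("far V ends",T((287,254),.076),T((350,254),.076))
print("tray far corners",T((265,260),.012),T((371,260),.012),"near-ish edges",T((263,120),.012),T((380,120),.012))
za=d["p"][2]+.0426
print("bar axis",T((318,130),za),T((318,250),za))
E
```

```text
V ends [ 0.0395 -0.0213  0.0696] [0.0398 0.0252 0.0696]
far V ends [-0.0376 -0.0225  0.0695] [-0.0376  0.0236  0.0695]
tray far corners [-0.0756 -0.0492  0.1334] [-0.0757  0.0498  0.1334] near-ish edges [ 0.0524 -0.0448  0.1337] [0.0523 0.0514 0.1336]
bar axis [ 0.0655  0.0001 -0.0425] [ 0.0199  0.0001 -0.0426]
```

Emit:
{"method": "carry_out", "body": {
  "targets": [
    {"tx": 0, "ty": 1, "tz": 0, "roll": 0.015, "claw": 0},
    {"tx": 0, "ty": 0, "tz": 20, "roll": 0, "claw": 0},
    {"tx": 0, "ty": 0, "tz": 25, "roll": 0, "claw": 0},
    {"tx": 0, "ty": 0, "tz": 25, "roll": 0, "claw": 0},
    {"tx": 0, "ty": 0, "tz": 20, "roll": 0, "claw": 0},
    {"tx": 0, "ty": 0, "tz": 10, "roll": 0, "claw": 0},
    {"tx": 0, "ty": 0, "tz": 5, "roll": 0, "claw": 0},
    {"tx": 0, "ty": 0, "tz": 0, "roll": 0, "claw": 0}
  ]
}}

```text
clock: 10.9
ee_pos: [0.5381, 0.161, 0.0416]
tcp_rot: [-180.0, -0.0, -170.5]
wrist_force: [-0.4, 0.1, -3.2]
opening: 0.111
grasp_force: 78.4
```

Emit:
{"method": "carry_out", "body": {
  "targets": [
    {"tx": 0, "ty": 0, "tz": 5, "roll": 0, "claw": 0},
    {"tx": 0, "ty": 0, "tz": 5, "roll": 0, "claw": 0},
    {"tx": 0, "ty": 0, "tz": 3, "roll": 0, "claw": 0},
    {"tx": 0, "ty": 0, "tz": 2, "roll": 0, "claw": 0},
    {"tx": 0, "ty": 0, "tz": 1, "roll": 0, "claw": 0},
    {"tx": 0, "ty": 0, "tz": 0, "roll": 0, "claw": 0},
    {"tx": 0, "ty": 0, "tz": 0, "roll": 0, "claw": 0}
  ]
}}

```text
clock: 11.6
ee_pos: [0.5381, 0.1609, 0.0257]
tcp_rot: [-180.0, 0.0, -170.4]
wrist_force: [-0.2, -0.0, -3.8]
opening: 0.108
grasp_force: 78.5
```

Emit:
{"method": "carry_out", "body": {
  "targets": [
    {"tx": 0, "ty": 0, "tz": 2, "roll": 0, "claw": 0},
    {"tx": 0, "ty": 0, "tz": 2, "roll": 0, "claw": 0},
    {"tx": 0, "ty": 0, "tz": 1, "roll": 0, "claw": 0},
    {"tx": 0, "ty": 0, "tz": 0, "roll": 0, "claw": 0},
    {"tx": 0, "ty": 0, "tz": 0, "roll": 0, "claw": 0}
  ]
}}

```text
clock: 12.1
ee_pos: [0.5381, 0.1609, 0.0206]
tcp_rot: [-180.0, -0.0, -170.4]
wrist_force: [0.7, 0.7, -3.8]
opening: 0.118
grasp_force: 78.5
```

Emit:
{"method": "carry_out", "body": {
  "targets": [
    {"tx": 0, "ty": 0, "tz": 1, "roll": 0, "claw": 0},
    {"tx": 0, "ty": 0, "tz": 0, "roll": 0, "claw": 0},
    {"tx": 0, "ty": 0, "tz": 0, "roll": 0, "claw": 0}
  ]
}}

```text
clock: 12.4
ee_pos: [0.5381, 0.161, 0.0196]
tcp_rot: [-180.0, -0.0, -170.4]
wrist_force: [-0.8, -0.2, -4.0]
opening: 0.118
grasp_force: 78.5
```

Emit:
{"method": "carry_out", "body": {
  "targets": [
    {"tx": 0, "ty": 0, "tz": 1, "roll": 0, "claw": 0},
    {"tx": 0, "ty": 0, "tz": 0, "roll": 0, "claw": 0},
    {"tx": 0, "ty": 0, "tz": 0, "roll": 0, "claw": 0}
  ]
}}

```text
clock: 12.7
ee_pos: [0.5382, 0.1607, 0.0187]
tcp_rot: [-180.0, 0.0, -170.4]
wrist_force: [0.3, -3.1, 0.4]
opening: 0.112
grasp_force: 79.0
```

Contact is starting right at the predicted height: z force is up 4 N, with −3 N in y. I'll nudge down and sideways along the force, 1 mm at a time.

Emit:
{"method": "carry_out", "body": {
  "targets": [
    {"tx": 0, "ty": -0.5, "tz": 0.5, "roll": 0, "claw": 0},
    {"tx": 0, "ty": 0, "tz": 0, "roll": 0, "claw": 0},
    {"tx": 0, "ty": 0, "tz": 0, "roll": 0, "claw": 0}
  ]
}}

```text
clock: 13.0
ee_pos: [0.5383, 0.1607, 0.0185]
tcp_rot: [180.0, 0.0, -170.4]
wrist_force: [-1.3, -0.0, 7.0]
opening: 0.11
grasp_force: 79.9
```

```bash
python3 - <<'E'
from workcell import r
s=r.get_state();print(s["ee_pos"],s["tcp_rot"],s["wrist_force"],s["wrist_torque"])
E
```

```text
[0.53830262 0.16066538 0.01849877] [ 1.79990205e+02  3.07571957e-02 -1.70415103e+02] [-1.31344163 -0.02825552  7.01143648] [-0.21509186  0.31889082  0.04667998]
```

Seated: about 11 N upward and no lateral force. I'll release gently, then rise.

Emit:
{"method": "carry_out", "body": {
  "targets": [
    {"tx": 0, "ty": 0, "tz": 0, "roll": 0, "claw": 16},
    {"tx": 0, "ty": 0, "tz": 0, "roll": 0, "claw": 20},
    {"tx": 0, "ty": 0, "tz": 0, "roll": 0, "claw": 30},
    {"tx": 0, "ty": 0, "tz": 0, "roll": 0, "claw": 40},
    {"tx": 0, "ty": 0, "tz": 0, "roll": 0, "claw": 45},
    {"tx": 0, "ty": 0, "tz": 0, "roll": 0, "claw": 45}
  ]
}}

```text
clock: 13.6
ee_pos: [0.5381, 0.1605, 0.0181]
tcp_rot: [-180.0, -0.0, -170.4]
wrist_force: [-0.1, 0.6, -0.5]
opening: 0.452
grasp_force: 0.0
```

Emit:
{"method": "carry_out", "body": {
  "targets": [
    {"tx": 0, "ty": 0, "tz": -5, "roll": 0, "claw": 45},
    {"tx": 0, "ty": 0, "tz": -10, "roll": 0, "claw": 45},
    {"tx": 0, "ty": 0, "tz": -20, "roll": 0, "claw": 45},
    {"tx": 0, "ty": 0, "tz": -30, "roll": 0, "claw": 45},
    {"tx": 0, "ty": 0, "tz": -30, "roll": 0, "claw": 45},
    {"tx": 0, "ty": 0, "tz": -20, "roll": 0, "claw": 45},
    {"tx": 0, "ty": 0, "tz": 0, "roll": 0, "claw": 45},
    {"tx": 0, "ty": 0, "tz": 0, "roll": 0, "claw": 45}
  ]
}}

```text
clock: 14.4
ee_pos: [0.5382, 0.1604, 0.1336]
tcp_rot: [-180.0, 0.0, -170.4]
wrist_force: [-0.4, -0.6, -0.8]
opening: 0.448
grasp_force: 0.0
```

```bash
python3 - <<'E'
from workcell import r
import cv2,numpy as np
s=r.get_state();c=r.read_camera("wrist")["color"];q=r.read_camera("scene")["color"]
print(s["ee_pos"],s["wrist_force"],s["opening"])
cv2.imwrite("pics/w7.png",np.hstack([cv2.resize(c,(400,250)),cv2.resize(q[125:275,250:490],(400,250))]))
E
```

```text
[0.53819912 0.160442   0.133613  ] [-0.43041117 -0.56389797 -0.83628665] 0.44779987129268584
```

View pics/w7.png

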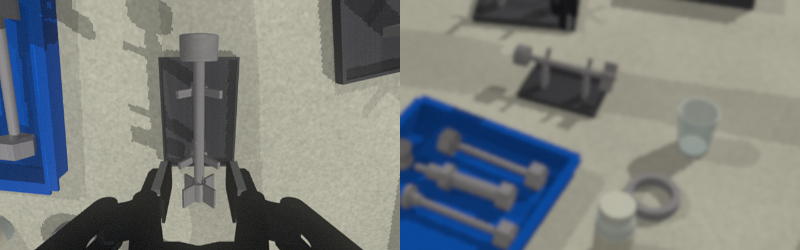

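The shaft lies in both Vs at u≈200 in the left picture. The hub at (198,47) and the blades at (200,192) are outside the uprights, the other parts haven't moved, and the gripper is clear.

```bash
python3 -c "
from workcell import r
print(r.job_done())"
```

```text
the job is handed in; nothing more can be done
None
```

The stirrer shaft was set down in both Vs of the small drying rack and released, with the paddle wheel and hub outside the uprights and nothing else seen to have moved; the job is handed in at about 14.5 s.

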